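Swap the faulty bayonet probe of the dry-well block

TASK

The temperature probe locked in the dry-well block is faulty: push it down, turn it anticlockwise to unlock it, lift it out and drop it into the wire basket. Then take the spare probe from the blue rack in front of the block, put it in with its two pins in the slots of the collar, push it fully down against the spring, turn it clockwise to the stop, and finish still gripping it and pressing it fully down there, because I will do up the locking screw while you hold it. Leave the vial in that rack, the screwdriver and the timer where they are.

Things in the scene. Friction and masses are not known exactly. Their poses are not given: they have to be found in the camera images.
- dud_probe: faulty temperature probe, same make and sizes as new_probe, locked in the dry-well block at the start, its x axis about 1.2 rad clockwise of the block's x; 0.14 kg
- new_probe: spare probe, steel with black head, 94 mm long, standing in the rack at any yaw, 0.10 to 0.20 kg. Origin at the stem's tip, z up along it, x along the two pins. Heights in mm: stem 12 dia. 0-25; barrel 26 dia. 25-52.5, chamfered foot; two facing pins, 5 thick, centred at 33, sticking out to 18 from the axis along +-x; flange 35 dia. 52.5-57.5; grip head 57.5-87.5; connector to 94
- dud_probe_grip (a point): middle of the faulty probe's grip head, on its axis 79.5 mm above its origin; axes as the probe. Sizes as new_probe_grip
- new_probe_grip (a point): where to hold the spare probe: on its axis, 79.5 mm above its origin (22 above the flange); axes as the probe. The black grip head is 36 mm along x, so its long way lies over the pins, and 24 mm along y: pinch the flat sides that face +-y. Half a turn about z makes no difference
- well: dry-well block, fixed: grey case 90 x 100 x 100 mm high, black front panel, on top a dark steel bayonet collar 43 mm outside, bore 28. Origin on the bench under the collar's axis, z up, x along the line through the two facing entry slots open in the rim (about 8 mm wide); the case is turned 0.65 rad clockwise of that x
- well_mouth (a point): centre of the collar's rim, 128 mm above the bench; axes as the block. From the foot of each entry slot the pins run clockwise (seen from above) under a lip, about 75 degrees to a stop; at the end a notch lets them spring up 3 mm. Run is 7.5 mm high, barrel has 1 mm clearance. To turn, keep the probe's origin 77.5 to 80 mm above the bench
- cup (a joint): spring cup in the collar under the stem, travel in m, 0 = free, grows as pressed; it touches the stem when the probe's origin is 92.5 mm above the bench (0), sprung up in the notches the origin is at 83 (0.0095), fully down at 77.5 (0.015). Spring 2 N at first touch, 7 N fully down
- basket: stainless wire basket for rejects, fixed, 160 (x) x 120 (y) x 70 mm high, open top, 5 mm floor; origin under its centre, on the bench
- rack: blue acrylic vial rack, fixed, 58 (x) x 150 (y) x 50 mm high; origin under its centre. The spare probe is in the hole at x +13, y +55 mm, barrel foot on the rack's top, so its origin is 25 mm above the bench
- vial_a: small vial in the rack, 17 mm dia., 62 mm high; bystander; origin under its foot
- driver: screwdriver with yellow-orange handle, 160 mm long, lying on the bench; bystander
- timer: white countdown timer, 62 wide x 60 mm high, standing on the bench; bystander
There are look-alikes about, which are no part of the job. What is shaped like the dud_probe but orange or turquoise is not meant.

How it is judged:
On the way:
1. the faulty probe is let go inside the wire basket (x of dud_probe in the frame of basket between -0.085 and 0.085 m and y of dud_probe in the frame of basket between -0.065 and 0.065 m and z of dud_probe in the frame of basket below 0.09 m and contact force between the fingers and dud_probe below 0.1 N), for 0.2 s.
At the end, for the whole second after the job is handed in: Faulty probe at rest in the basket, not touched. Spare probe in the collar, upright within 0.1 rad, turned at least 1.08 rad clockwise from the entry slots, its origin under 79.5 mm above the bench (fully down is 77.5) and the fingers still gripping it with over 2 N (all of step 1 and linear speed of dud_probe below 0.02 m/s and z of new_probe in the frame of well between 0.074 and 0.0795 m and horizontal distance between new_probe and well below 0.005 m and angle between new_probe's own z axis and vertical below 0.1 rad and angle between the x axis of new_probe and the x axis of well, either way round above 1.08 rad and contact force between the fingers and new_probe above 2 N); the arm keeps its last pose, push and grip.
It fails at once if the vial, the screwdriver or the timer is moved more than 25 mm (distance of any of vial_a, driver, timer from where it was at the start of the episode above 0.025 m).
It also fails if it takes over 56 s, if anything falls off the work surface, if the arm or the gripper's body presses on something with over 40 N, if the wrist force passes 120 N, or if a joint passes its speed limit or range.

ROBOT

A 7-joint arm with a two-finger parallel gripper is mounted at the origin on a cart in front of the work surface, level with it; the furniture and walls round the work are solid. World frame = base frame: x ahead of the robot, y to its left, z up, the work surface at z = 0. Lengths are in m, angles in rad, forces in N, time in s.
With the tool pointing down it reaches from about 0.425 to 0.875 m from the base axis. Payload 4.7 kg.
Tool frame: the origin (TCP) lies between the finger pads; the fingertips stand env.finger_overhang ahead of it and the grasp point (between the pads) lies 8 mm behind it (env.finger_overhang is the distance from the TCP to the fingertips, in m); z points along the fingers, y is the line along which they close (so a half turn about z gives the same grasp; the last joint's range is limited). The gripper opens to 87 mm and grips with 3 to 60 N. Pads are 19 mm wide; open, the fingers measure 117 mm over their backs; the gripper's body (75 mm by 190 mm) begins 51 mm behind the grasp point.
Start: joints at [-1.328, 0.321, -0.07, 1.45, 0.023, 1.371, -0.057], TCP at [0.147, 0.633, 0.234] pointing down, gripper open.
Joint ranges: [-2.86, 2.86], [-0.3, 2.09], [-1.38, 1.24], [0.06, 2.45], [-1.56, 4.7], [0.09, 2.05], [-2.69, 2.69]. Speed limits (rad/s): [2.57, 2.57, 3.14, 3.14, 3.14, 3.14, 3.14].

INTERFACE

Orientations are given as a rotation vector (axis times angle).
In Python, from rig import env, eyes gives the robot as it stands.
- The arm moves only by the tool carry_out, never from a script. Its argument "plan" is a list of rows, each a list of 5 numbers: the opening, from 0 (shut) to 1 (fully open), then the shift along the world's x, y, z in mm, then the turn about the world's z in degrees. In form: [[grip, x, y, z, spin], ...]. A call has exactly 5 rows; each row is the pose to reach, as a shift and turn from the pose commanded when the call began; what a row does not reach only later rows make up. A row lasts 1/8 s, in which the tool goes at most 62.5 mm and 10.7 degrees, less where a joint would pass 70% of its speed; a pose out of reach is approached as far as the arm can. A call with a gripper value outside its range is refused whole. The fingers move at their own pace and stop on an object; "grip_force" is the grip in N (left out, the last holds). Time passes only in rows, so rows that repeat a pose let the fingers close, or fill a call up. It gives the time, the measured TCP pose, the force, the opening and the grip force at its end, in the units of the state.
- env.state(): the state, without advancing time (a new reading comes with each control period).
- eyes.capture(name): name is "scene" or "top" or "wrist"; returns the picture (400x640x3 uint8, red, green, blue); there is no depth.
- eyes.camera_params(name): a dict with "K" (3x3 intrinsics, pixels), "dist_coeffs" ([k1, k2, p1, p2, k3] as OpenCV has them; the pictures are not rectified), "R" (3x3) and "t" (3): a world point X has camera coordinates R X + t. Camera axes: x right, y down, z forward; pixel columns grow to the right and rows downward; lengths in m; the calibration is good to about 2 mm. A picture is of the moment at which its call begins: read the wrist's pose just before it. camera_params takes no time and is no camera call; for the wrist camera it gives the pose at the moment of the call.
- env.close_job(): hands the job in; it is judged then, once.
The state is a dict: "clock": time; "qpos": joint angles; "joint_vel": joint speeds; "joint_efforts": joint torques, N m; "tcp_pos": TCP position; "ee_rot": TCP orientation; "force": force on the tool from outside, world axes, zero at the start; "wrist_torque": the same for the moment, N m; "grip_width": opening from 0.0 (shut) to 1.0 (fully open); "finger_force": force on a finger pad.
Only numpy, scipy, OpenCV 4.12 (cv2) and the standard library are available. Lean on these libraries where they do the work, as an engineer would, in place of code of your own. Each camera call takes 0.05 s, during which the arm holds its last target. There are 200 camera calls.

## Working session

There is one attempt and no reset: what is moved stays moved. The work goes in short steps, Python scripts to look and compute and a tool call to move; the robot and the scene stay as the last step left them, time stands still between calls to the robot, and variables do not carry over. Pictures are saved under pics/ and viewed, at most 10 in all, crops included, and the job is handed in when it is done.

Besides the shell and the picture viewer there is one more tool, called after "Request:" in YAML: its name, and indented under it one key for each argument. carry_out: Moves the arm, as the interface text tells. Its arguments: {"type":"object","properties":{"plan":{"type":"array"},"grip_force":{"type":"number"}},"required":["plan"]}

```bash
mkdir -p pics; ls; python3 - <<'E'
from rig import env, eyes
import cv2,numpy as np
s=env.state();print(s, env.finger_overhang)
for n in ("scene","top"):
    im=eyes.capture(n);cv2.imwrite(f"pics/{n}0.png",im[:,:,::-1])
    p=eyes.camera_params(n);print(n,p)
E
```

```text
pics
{'clock': 0.0, 'qpos': array([-1.32790035,  0.32186312, -0.07003273,  1.4516814 ,  0.02264904,
        1.37077435, -0.05692222]), 'joint_vel': array([-0.00076073, -0.000929  ,  0.00100763, -0.00017223,  0.00145277,
       -0.00184599,  0.00027085]), 'joint_efforts': array([-2.27794767e-04, -4.91287029e+01, -4.04037461e-01, -3.12520051e+01,
       -6.40092837e-02,  4.39272425e-02,  1.96830647e-04]), 'tcp_pos': array([0.14739923, 0.63252498, 0.23243182]), 'ee_rot': array([-3.58649917e-01, -3.12099114e+00,  3.04725249e-03]), 'force': array([ 0.77392193,  0.194135  , -0.06103863]), 'wrist_torque': array([-0.05065789, -0.0368536 , -0.03296145]), 'finger_force': 0.0, 'grip_width': 0.9994208438244317} 0.011
scene {'K': array([[370.58674127,   0.        , 325.61030247],
       [  0.        , 370.58674127, 197.67156786],
       [  0.        ,   0.        ,   1.        ]]), 'dist_coeffs': array([-0.0029287,  0.       ,  0.       ,  0.       ,  0.       ]), 'R': array([[-0.86415464, -0.50304368,  0.0135575 ],
       [-0.27829302,  0.45527271, -0.84574214],
       [ 0.41927288, -0.73462495, -0.53341957]]), 't': array([0.66742928, 0.1675254 , 0.86895602])}
top {'K': array([[442.65480516,   0.        , 316.55961491],
       [  0.        , 442.65480516, 195.76651568],
       [  0.        ,   0.        ,   1.        ]]), 'dist_coeffs': array([-0.04556696,  0.        ,  0.        ,  0.        ,  0.        ]), 'R': array([[ 0.01933559, -0.9995647 ,  0.02228315],
       [-0.98561444, -0.022799  , -0.16746456],
       [ 0.1678997 , -0.01872457, -0.98562624]]), 't': array([0.21883921, 0.62743137, 1.12748401])}
```

View pics/scene0.png

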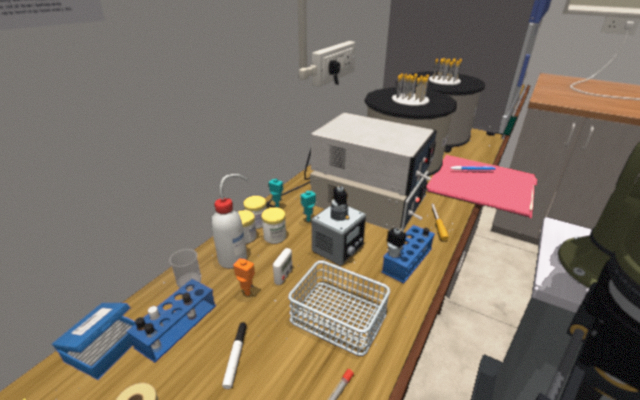

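View pics/top0.png

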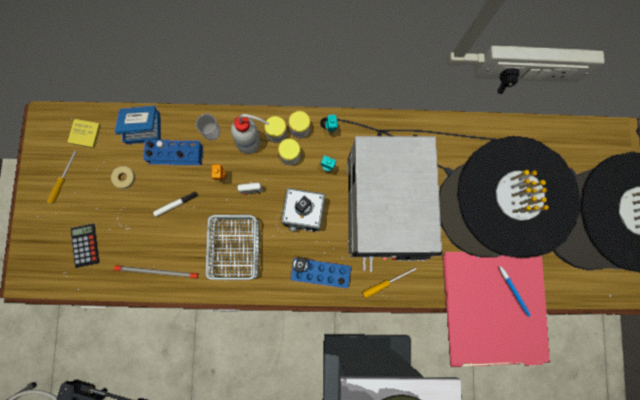

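The scene view shows the block at (338,235), with the dud's black head at (340,195). The spare is at (397,240) in the blue rack, and the basket is at (340,305). In the top view the block is at (303,210), the spare at (300,265), the basket at (233,247), and the driver lies right of the rack at (390,283).

```bash
cat > h.py <<'E'
from rig import env, eyes
import cv2,numpy as np
def ray(p,uv):
    u=cv2.undistortPoints(np.array([[uv]],float),p["K"],p["dist_coeffs"])[0,0]
    d=p["R"].T@np.array([u[0],u[1],1]); return -p["R"].T@p["t"],d
def at(p,uv,z):
    c,d=ray(p,uv); return c+d*(z-c[2])/d[2]
def proj(p,X):
    return cv2.projectPoints(np.array(X,float).reshape(-1,3),cv2.Rodrigues(p["R"])[0],p["t"],p["K"],p["dist_coeffs"])[0][:,0]
E
python3 - <<'E'
from h import *
p=eyes.camera_params("top")
for n,uv,z in [("dudtop",(304,204),.17),("spare",(300,265),.119),("rackL",(294,258),.05),("rackR",(351,263),.05),("rackR2",(349,287),.05),("rackL2",(291,281),.05),("bas TL",(209,215),.07),("bas TR",(260,217),.07),("bas BL",(207,279),.07),("basBR",(259,279),.07)]: print(n,at(p,uv,z).round(3))
im=cv2.imread("pics/top0.png")[180:310,200:360];cv2.imwrite("pics/c1.png",cv2.resize(im,None,fx=4.5,fy=4.5,interpolation=cv2.INTER_CUBIC))
E
```

```text
dudtop [0.582 0.264 0.17 ]
spare [0.439 0.27  0.119]
rackL [0.457 0.288 0.05 ]
rackR [0.447 0.139 0.05 ]
rackR2 [0.386 0.144 0.05 ]
rackL2 [0.398 0.294 0.05 ]
bas TL [0.562 0.51  0.07 ]
bas TR [0.56  0.378 0.07 ]
bas BL [0.399 0.506 0.07 ]
basBR [0.402 0.374 0.07 ]
```

View pics/c1.png

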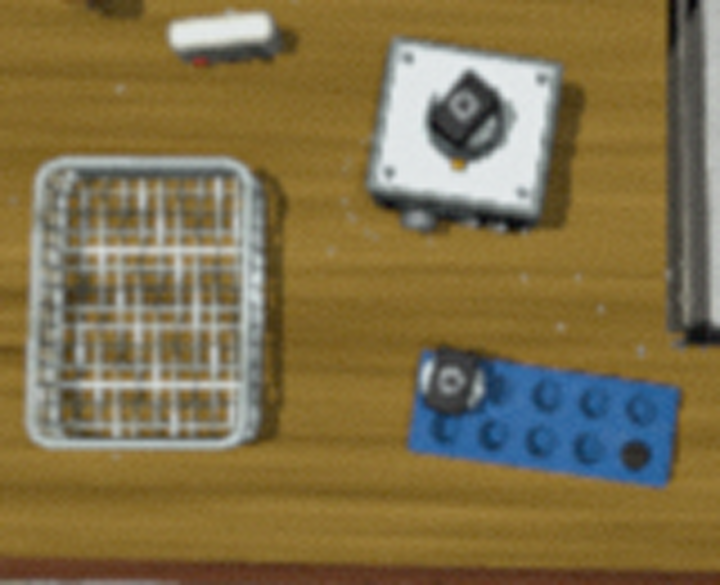

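Block collar is at about (0.58, 0.264), the spare at (0.439, 0.270) and the basket centre at (0.48, 0.442). I'll move above the block for a close look.

Request:
carry_out:
  plan:
    - [1,43,-37,15,-3]
    - [1,86,-74,30,-6]
    - [1,129,-111,45,-9]
    - [1,172,-148,60,-12]
    - [1,215,-185,70,-15]
  grip_force: 30

```text
clock: 0.72
tcp_pos: [0.3637, 0.4467, 0.3041]
ee_rot: [0.766, 3.047, 0.001]
force: [-0.2, 0.7, 0.6]
grip_width: 0.997
finger_force: 0.0
```

Request:
carry_out:
  plan:
    - [1,43,-37,5,-3]
    - [1,86,-74,10,-6]
    - [1,129,-111,10,-9]
    - [1,172,-148,10,-12]
    - [1,215,-183,10,-12]

```text
clock: 1.35
tcp_pos: [0.5785, 0.2636, 0.3133]
ee_rot: [-1.078, -2.951, 0.0]
force: [-1.0, 0.7, 0.0]
grip_width: 1.001
finger_force: 0.0
```

```bash
python3 - <<'E'
from h import *
s=env.state();print(s["clock"],s["tcp_pos"],s["qpos"],s["ee_rot"],s["force"])
p=eyes.camera_params("wrist");im=eyes.capture("wrist");print("cam",-p["R"].T@p["t"],p["R"].round(3),p["K"][0,0])
np.savez("w1.npz",**p)
print("tcp px",proj(p,s["tcp_pos"]))
cv2.imwrite("pics/w1.png",im[:,:,::-1])
p=eyes.camera_params("top")
for uv in [(348,250),(348,195),(353,195),(355,140)]:print(uv,[at(p,uv,z).round(3) for z in (0,.1,.2,.3)])
ps=eyes.camera_params("scene")
for uv in [(314,138),(315,196)]:print(uv,[at(ps,uv,z).round(3) for z in (0,.1,.2,.3)])
E
```

```text
1.35 [0.57847145 0.2636434  0.31327575] [-0.73199946  0.27061818  0.33330345  1.3736015  -0.08773251  1.51220331
  0.46559359] [-1.07773332e+00 -2.95065463e+00  3.91836939e-04] [-0.95333101  0.73284715  0.01594067]
cam [0.52347779 0.31173535 0.46544715] [[ 0.644  0.765  0.   ]
 [ 0.737 -0.621  0.267]
 [ 0.204 -0.172 -0.964]] 296.2808559896558
tcp px [[321.39481794 252.41937312]]
(348, 250) [array([0.483, 0.143, 0.   ]), array([0.478, 0.152, 0.1  ]), array([0.474, 0.161, 0.2  ]), array([0.469, 0.17 , 0.3  ])]
(348, 195) [array([0.635, 0.144, 0.   ]), array([0.618, 0.153, 0.1  ]), array([0.601, 0.162, 0.2  ]), array([0.583, 0.171, 0.3  ])]
(353, 195) [array([0.636, 0.13 , 0.   ]), array([0.618, 0.14 , 0.1  ]), array([0.601, 0.15 , 0.2  ]), array([0.584, 0.161, 0.3  ])]
(355, 140) [array([0.795, 0.125, 0.   ]), array([0.764, 0.136, 0.1  ]), array([0.734, 0.146, 0.2  ]), array([0.703, 0.157, 0.3  ])]
(314, 138) [array([ 0.995, -0.29 ,  0.   ]), array([ 0.872, -0.091,  0.1  ]), array([0.748, 0.109, 0.2  ]), array([0.625, 0.308, 0.3  ])]
(315, 196) [array([0.76 , 0.085, 0.   ]), array([0.676, 0.222, 0.1  ]), array([0.592, 0.358, 0.2  ]), array([0.508, 0.494, 0.3  ])]
```

View pics/w1.png

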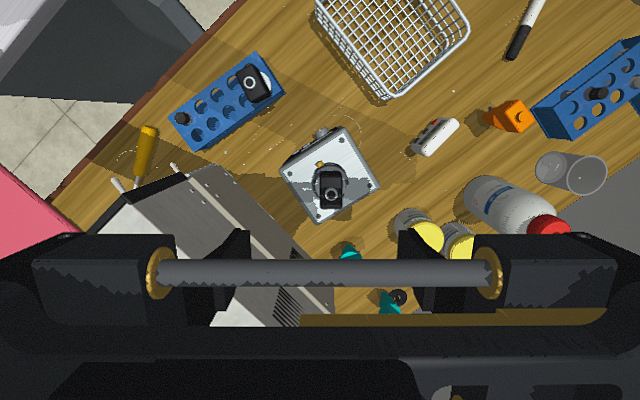

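The wrist view shows the dud's black head at (331,187) on the block, the spare at (253,83) in the blue rack, and an oven left of the block. I'll zoom in on the dud and the spare to measure them.

```bash
python3 - <<'E'
from h import *
im=cv2.imread("pics/w1.png")
f=lambda x,y:cv2.resize(im[y:y+110,x:x+100],None,fx=4,fy=4,interpolation=cv2.INTER_CUBIC)
cv2.imwrite("pics/c2.png",np.hstack([f(280,120),f(205,40)]))
E
```

```text
(no output)
```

View pics/c2.png

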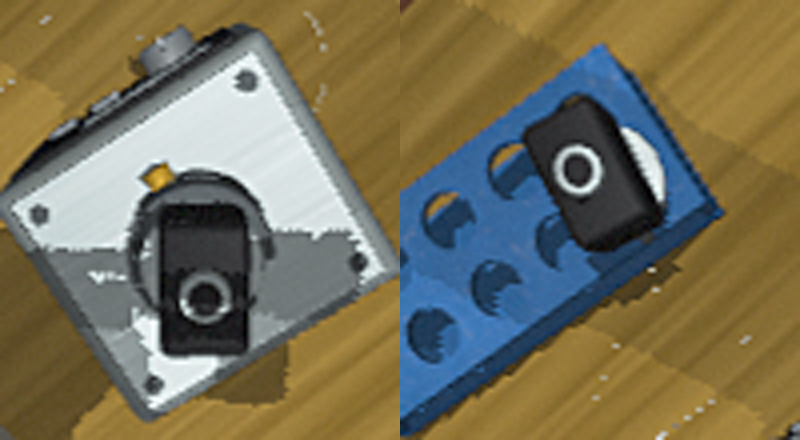

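```bash
python3 - <<'E'
from h import *
p=dict(np.load("w1.npz"))
c=lambda x,y:(280+x/4,120+y/4)
d=lambda x,y:(205+(x-400)/4,40+y/4)
deg=lambda v:np.degrees(np.arctan2(v[1],v[0])).round(1)
print("dud",at(p,c(206,298),.177))
for e in [((162,352),(162,245)),((247,354),(247,245))]:
    print("dud x yaw",deg(at(p,c(*e[1]),.1705)-at(p,c(*e[0]),.1705)))
S=[at(p,c(*q),.1) for q in [(39,215),(246,80),(358,262),(153,384)]]
print(np.mean(S,0),[deg(S[(i+1)%4]-S[i]) for i in range(4)],[np.linalg.norm(S[(i+1)%4]-S[i]).round(3) for i in range(4)])
print("spare",at(p,d(577,170),.119))
for e in [((528,142),(578,245))]:
    print("spare yaw",deg(at(p,d(*e[1]),.1125)-at(p,d(*e[0]),.1125)))
R=[at(p,d(*q),.05) for q in [(603,46),(720,212)]];print("rack edge",R,deg(R[1]-R[0]))
t,_=cv2.Rodrigues(np.array([-1.0777,-2.95065,0]));print("tool y",deg(t[:,1]))
E
```

```text
dud [0.58569557 0.26943882 0.177     ]
dud x yaw 139.7
dud x yaw 140.8
[0.58581596 0.26883455 0.1       ] [np.float64(82.8), np.float64(-7.4), np.float64(-98.1), np.float64(172.3)] [np.float64(0.076), np.float64(0.067), np.float64(0.077), np.float64(0.066)]
spare [0.44251184 0.27302777 0.119     ]
spare yaw -16.1
rack edge [array([0.40475559, 0.29759025, 0.05      ]), array([0.46645854, 0.29248711, 0.05      ])] -4.7
tool y 49.9
```

Dud axis is at (0.5857, 0.269) with block x at about 29.6°, and the dud's grip line (50.6°) already matches the tool (49.9°). Descending to grip it.

Request:
carry_out:
  plan:
    - [1,7,6,-50,0.7]
    - [1,7,6,-100,0.7]
    - [1,7,6,-140,0.7]
    - [1,7,6,-157,0.7]
    - [1,7,6,-157,0.7]

```text
clock: 2.02
tcp_pos: [0.5839, 0.271, 0.1558]
ee_rot: [-1.059, -2.957, 0.002]
force: [1.0, -0.6, 1.2]
grip_width: 0.998
finger_force: 0.0
```

Request:
carry_out:
  plan:
    - [0.2,0,0,0,0]
    - [0.2,0,0,0,0]
    - [0,0,0,0,0]
    - [0,0,0,0,0]
    - [0,0,0,0,0]

```text
clock: 2.65
tcp_pos: [0.5845, 0.2711, 0.1567]
ee_rot: [1.059, 2.957, 0.0]
force: [0.1, 1.2, 0.1]
grip_width: 0.517
finger_force: 0.0
```

Request:
carry_out:
  plan:
    - [0,0,0,0,0]
    - [0,0,0,0,0]
    - [0,0,0,0,0]
    - [0,0,0,0,0]
    - [0,0,0,0,0]

```text
clock: 3.28
tcp_pos: [0.584, 0.2705, 0.1565]
ee_rot: [-1.059, -2.957, 0.002]
force: [-3.8, -2.5, 1.7]
grip_width: 0.271
finger_force: 29.7
```

Request:
carry_out:
  plan:
    - [0,0,0,-2,0]
    - [0,0,0,-4,0]
    - [0,0,0,-6,0]
    - [0,0,0,-6,0]
    - [0,0,0,-6,0]

```text
clock: 3.9
tcp_pos: [0.5844, 0.2702, 0.152]
ee_rot: [1.06, 2.957, -0.001]
force: [-5.4, -4.5, 8.8]
grip_width: 0.274
finger_force: 29.7
```

Request:
carry_out:
  plan:
    - [0,-1,-1,-1,0]
    - [0,-1,-1,-1,8]
    - [0,-1,-1,-1,16]
    - [0,-1,-1,-1,24]
    - [0,-1,-1,-1,32]

```text
clock: 4.53
tcp_pos: [0.5838, 0.2694, 0.1507]
ee_rot: [0.197, 3.135, -0.001]
force: [-3.9, -3.8, 6.7]
grip_width: 0.274
finger_force: 29.7
```

Request:
carry_out:
  plan:
    - [0,0,0,0,9]
    - [0,0,0,0,18]
    - [0,0,0,0,27]
    - [0,0,0,0,35]
    - [0,0,0,0,38]

```text
clock: 5.15
tcp_pos: [0.5838, 0.2684, 0.1507]
ee_rot: [0.83, -3.03, 0.002]
force: [-3.6, -5.2, 7.6]
grip_width: 0.273
finger_force: 29.7
```

```bash
python3 - <<'E'
from h import *
s=env.state();t,_=cv2.Rodrigues(s["ee_rot"]);print(s["tcp_pos"],s["force"],s["wrist_torque"],s["qpos"],np.degrees(np.arctan2(t[1,1],t[0,1])))
E
```

```text
[0.58375328 0.26844001 0.15070889] [-3.62868545 -5.2352213   7.56786137] [-1.20296685  1.09132621 -0.07252935] [-0.57659597  0.35283939  0.12955559  1.58065205 -0.04623036  1.2117655
  1.66713577] 120.65326876039731
```

Request:
carry_out:
  plan:
    - [0,0,0,5,0]
    - [0,0,0,10,0]
    - [0,0,0,16,0]
    - [0,0,0,22,0]
    - [0,0,0,22,0]

```text
clock: 5.78
tcp_pos: [0.5832, 0.2696, 0.1717]
ee_rot: [0.828, -3.029, 0.001]
force: [-1.5, -5.0, 0.0]
grip_width: 0.275
finger_force: 29.8
```

Dud is free. Lifting it out and over to the basket.

Request:
carry_out:
  plan:
    - [0,0,0,50,0]
    - [0,0,0,80,0]
    - [0,-20,35,90,0]
    - [0,-48,82,90,0]
    - [0,-75,128,90,0]

```text
clock: 6.4
tcp_pos: [0.5073, 0.4023, 0.2629]
ee_rot: [-0.83, 3.027, 0.008]
force: [0.1, 0.3, -2.1]
grip_width: 0.271
finger_force: 29.7
```

Request:
carry_out:
  plan:
    - [0,-28,47,-20,0]
    - [0,-28,47,-70,0]
    - [0,-28,47,-120,0]
    - [0,-28,47,-158,0]
    - [0,-28,47,-158,0]

```text
clock: 7.02
tcp_pos: [0.4779, 0.4456, 0.1005]
ee_rot: [0.83, -3.025, 0.0]
force: [-0.3, 0.3, -1.0]
grip_width: 0.276
finger_force: 29.7
```

Request:
carry_out:
  plan:
    - [0.6,0,0,0,0]
    - [0.6,0,0,0,0]
    - [0.6,0,0,0,0]
    - [0.6,0,0,0,0]
    - [0.6,0,0,0,0]

```text
clock: 7.65
tcp_pos: [0.4805, 0.4451, 0.1039]
ee_rot: [-0.829, 3.03, 0.001]
force: [1.0, -0.3, -0.1]
grip_width: 0.594
finger_force: 0.0
```

Request:
carry_out:
  plan:
    - [0.7,0,0,40,0]
    - [0.7,0,0,90,0]
    - [0.7,0,-10,140,0]
    - [0.7,-20,-60,160,0]
    - [0.7,-40,-110,170,0]

```text
clock: 8.28
tcp_pos: [0.4405, 0.3344, 0.2752]
ee_rot: [-0.829, 3.028, 0.002]
force: [0.7, -0.6, 0.2]
grip_width: 0.699
finger_force: 0.0
```

```bash
python3 - <<'E'
from h import *
s=env.state();print(s["clock"],s["tcp_pos"],s["force"],s["grip_width"])
p=eyes.camera_params("wrist");im=eyes.capture("wrist");np.savez("w2.npz",**p)
cv2.imwrite("pics/w2.png",im[:,:,::-1])
print(proj(p,[[.4425,.273,.119],[.48,.442,.02],[.5857,.269,.128]]))
E
```

```text
8.275 [0.44052331 0.33436232 0.2752404 ] [ 0.73365091 -0.58164297  0.24897509] 0.699091335586105
[[271.65783742 158.85861036]
 [372.70016975 229.96098217]
 [207.56494706 267.78714416]]
```

View pics/w2.png

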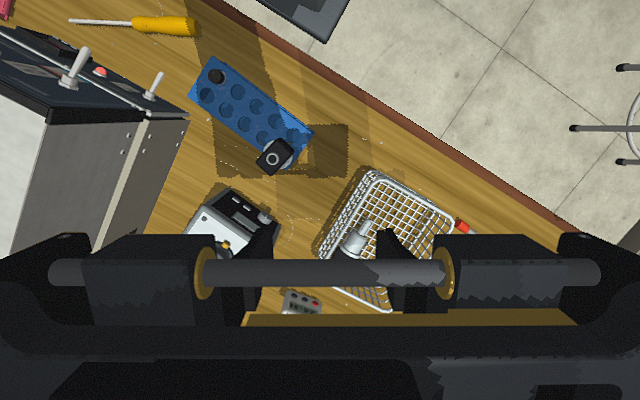

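The dud lies in the basket at about (357,240). The spare's head is at (274,157), where predicted. Zooming in for its yaw.

```bash
python3 - <<'E'
from h import *
im=cv2.imread("pics/w2.png")[125:190,235:315]
cv2.imwrite("pics/c3.png",cv2.resize(im,None,fx=8,fy=8,interpolation=cv2.INTER_CUBIC))
E
```

```text
(no output)
```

View pics/c3.png

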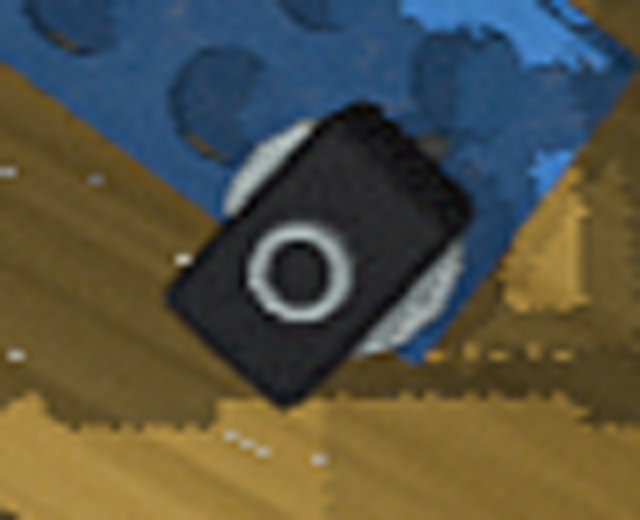

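```bash
python3 - <<'E'
from h import *
p=dict(np.load("w2.npz"));c=lambda x,y:(235+(x+.5)/8-.5,125+(y+.5)/8-.5)
deg=lambda v:np.degrees(np.arctan2(v[1],v[0])).round(1)
print("spare",at(p,c(300,271),.119))
for a,b in [((168,293),(315,140)),((285,407),(430,260)),((168,293),(285,407))]:
    v=at(p,c(*b),.1125)-at(p,c(*a),.1125);print(deg(v),np.linalg.norm(v))
E
```

```text
spare [0.44189771 0.27315689 0.119     ]
165.0 0.028681902826981822
165.1 0.028285019037983
74.5 0.021412860133284698
```

Request:
carry_out:
  plan:
    - [0.7,2,-30,0,-9]
    - [0.7,2,-61,-20,-18]
    - [0.7,2,-61,-50,-27]
    - [0.7,2,-61,-80,-36]
    - [0.7,2,-61,-100,-45.6]

```text
clock: 8.95
tcp_pos: [0.4419, 0.2737, 0.1721]
ee_rot: [-0.419, -3.112, 0.001]
force: [0.2, 0.7, 0.8]
grip_width: 0.695
finger_force: 0.0
```

```bash
python3 - <<'E'
from h import *
s=env.state();t,_=cv2.Rodrigues(s["ee_rot"]);print(s["clock"],s["tcp_pos"],np.degrees(np.arctan2(t[1,1],t[0,1])),s["force"])
E
```

```text
8.95 [0.44194758 0.27369167 0.17213322] 74.6610374750854 [0.17213615 0.68416209 0.78895264]
```

Request:
carry_out:
  plan:
    - [0.7,0,0,-40,0]
    - [0.7,0,0,-65,0]
    - [0.7,0,0,-75,0]
    - [0.5,0,0,-75,0]
    - [0.3,0,0,-75,0]
  grip_force: 40

```text
clock: 9.57
tcp_pos: [0.4433, 0.2747, 0.0998]
ee_rot: [0.41, 3.113, 0.003]
force: [-0.7, -0.8, 0.1]
grip_width: 0.549
finger_force: 0.0
```

Request:
carry_out:
  plan:
    - [0,0,0,0,0]
    - [0,0,0,0,0]
    - [0,0,0,0,0]
    - [0,0,0,0,0]
    - [0,0,0,0,0]

```text
clock: 10.2
tcp_pos: [0.4428, 0.2744, 0.0991]
ee_rot: [0.41, 3.114, 0.001]
force: [-1.7, -0.2, 3.3]
grip_width: 0.273
finger_force: 39.3
```

Request:
carry_out:
  plan:
    - [0,0,0,0,0]
    - [0,0,0,0,0]
    - [0,0,0,0,0]
    - [0,0,0,0,0]
    - [0,0,0,0,0]

```text
clock: 10.82
tcp_pos: [0.4428, 0.2744, 0.099]
ee_rot: [0.41, 3.114, 0.001]
force: [-0.2, -0.9, 5.6]
grip_width: 0.273
finger_force: 39.3
```

Request:
carry_out:
  plan:
    - [0,0,0,40,0]
    - [0,0,0,90,0]
    - [0,0,0,140,0]
    - [0,20,0,155,5]
    - [0,45,0,155,10]

```text
clock: 11.45
tcp_pos: [0.4878, 0.2743, 0.2545]
ee_rot: [0.131, 3.138, 0.001]
force: [-0.0, 0.4, -1.7]
grip_width: 0.271
finger_force: 39.4
```

Request:
carry_out:
  plan:
    - [0,25,-3,0,9]
    - [0,50,-6,0,18]
    - [0,75,-6,0,27]
    - [0,97,-6,0,35]
    - [0,97,-6,0,35]

```text
clock: 12.08
tcp_pos: [0.5848, 0.2667, 0.2512]
ee_rot: [0.808, -3.032, 0.003]
force: [-1.3, -0.3, -1.2]
grip_width: 0.271
finger_force: 39.4
```

```bash
python3 - <<'E'
from h import *
s=env.state();t,_=cv2.Rodrigues(s["ee_rot"]);print(s["clock"],s["tcp_pos"],np.degrees(np.arctan2(t[1,1],t[0,1])),t[:,2],s["force"])
p=eyes.camera_params("wrist");im=eyes.capture("wrist");np.savez("w3.npz",**p);cv2.imwrite("pics/w3.png",im[:,:,::-1])
u,v=proj(p,[.5857,.269,.128])[0];print(u,v)
pt=eyes.camera_params("top");it=eyes.capture("top")[:,:,::-1]
u2,v2=proj(pt,[.5857,.269,.128])[0];print(u2,v2)
x,y=int(u)-65,max(0,min(300,int(v)-50));a=cv2.resize(im[y:y+100,x:x+130,::-1],None,fx=6,fy=6,interpolation=cv2.INTER_CUBIC)
print(x,y);cv2.imwrite("pics/c4.png",a)
E
```

```text
12.075 [0.58483117 0.26672515 0.25119085] 119.83433854325526 [-0.0029935  -0.00249609 -0.9999924 ] [-1.33284471 -0.29264059 -1.19599398]
325.01856995526026 197.08178542670305
302.0565417184714 204.90047488385434
260 147
```

View pics/c4.png

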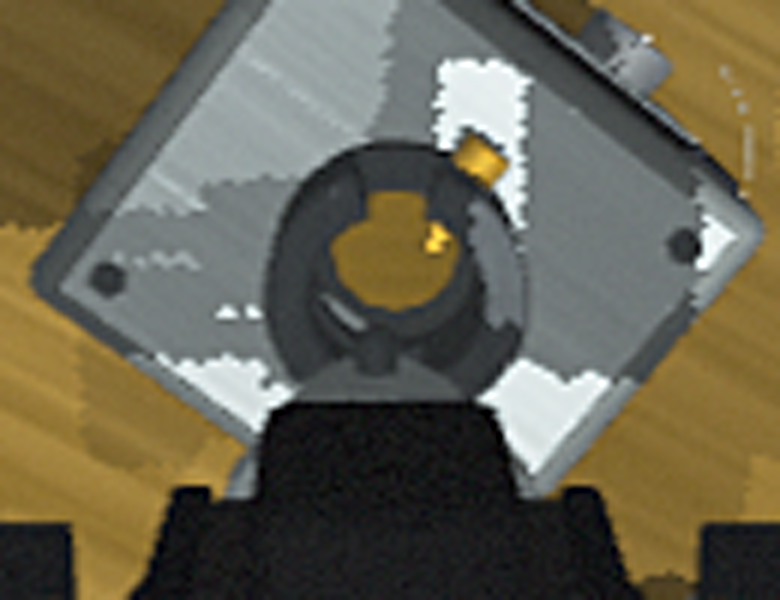

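The collar is in view: its rim runs from u=266 to 527 with the top at v=140 in the crop, and the far entry slot is near (398,190). The probe's head is at the bottom and its pins line up with the slots. Fitting the rim for the collar's centre.

```bash
python3 - <<'E'
from h import *
from scipy.optimize import least_squares
p=dict(np.load("w3.npz"));th=np.linspace(0,2*np.pi,200)
def f(c,z=.128):
    q=proj(p,np.c_[c[0]+.0215*np.cos(th),c[1]+.0215*np.sin(th),0*th+z]);q=((q+.5)-[260,147])*6-.5
    return np.array([q[:,0].min()-266,q[:,0].max()-527,q[:,1].min()-140])
r=least_squares(f,[.5857,.269],x_scale=.001,diff_step=1e-4);print(r.x,f(r.x))
c=r.x
for a in (24,30,36):
    a=np.radians(a);d=np.array([np.cos(a),np.sin(a)])
    print(a,[((proj(p,[*(c+s*r_*d),.128])[0]+.5-[260,147])*6).round() for s in(1,-1) for r_ in (.014,.0215)])
E
```

```text
[0.58116801 0.26710769] [-4.13287508  4.13318515  0.16339752]
0.4188790204786391 [array([388., 358.]), array([383., 401.]), array([406., 188.]), array([411., 141.])]
0.5235987755982988 [array([397., 358.]), array([397., 402.]), array([397., 188.]), array([397., 141.])]
0.6283185307179586 [array([406., 358.]), array([411., 401.]), array([388., 188.]), array([383., 141.])]
```

```bash
python3 - <<'E'
from h import *
from scipy.optimize import least_squares
p=dict(np.load("w3.npz"));th=np.linspace(0,2*np.pi,200)
def q(c,z,r=.0215):
    a=proj(p,np.c_[c[0]+r*np.cos(th),c[1]+r*np.sin(th),0*th+z]);return ((a+.5)-[260,147])*6-.5
def f(c): return np.array([q(c,.128)[:,0].min()-266,q(c,.128)[:,0].max()-527,q(c,.1)[:,1].min()-140])
r=least_squares(f,[.5857,.269],x_scale=.001,diff_step=1e-4);print(r.x,f(r.x),-p["R"].T@p["t"])
# screws visible in crop at z=.1: compare with w1 screw positions
c=lambda x,y:(260+(x+.5)/6-.5,147+(y+.5)/6-.5)
A=at(p,c(108,280),.1);B=at(p,c(684,246),.1);print(A,B)
w=dict(np.load("w1.npz"));e=lambda x,y:(280+x/4,120+y/4)
print([at(w,e(*s),.1).round(4) for s in [(39,215),(246,80),(358,262),(153,384)]])
s=env.state();print(s["tcp_pos"],s["clock"])
E
```

```text
[0.58529335 0.26948516] [-3.53956023  3.53982505  0.15303001] [0.52270706 0.23157643 0.40364204]
[0.61343272 0.22723059 0.1       ] [0.55771057 0.3119336  0.1       ]
[array([0.5481, 0.2353, 0.1   ]), array([0.5576, 0.3111, 0.1   ]), array([0.6242, 0.3024, 0.1   ]), array([0.6134, 0.2265, 0.1   ])]
[0.58339574 0.26781243 0.25209884] 12.175
```

The top edge I fitted is the collar's base, so the corrected centre is (0.5852, 0.269), which agrees with contact and the screws. Descending.

Request:
carry_out:
  plan:
    - [0,2,1,-25,0]
    - [0,2,1,-50,0]
    - [0,2,1,-66,0]
    - [0,2,1,-70,0]
    - [0,2,1,-70,0]

```text
clock: 12.8
tcp_pos: [0.5865, 0.2693, 0.1841]
ee_rot: [-0.813, 3.034, 0.0]
force: [-0.0, 0.7, -2.5]
grip_width: 0.273
finger_force: 39.4
```

Request:
carry_out:
  plan:
    - [0,0,0,-2,0]
    - [0,0,0,-4,0]
    - [0,0,0,-6,0]
    - [0,0,0,-8,0]
    - [0,0,0,-8,0]

```text
clock: 13.42
tcp_pos: [0.5863, 0.269, 0.1753]
ee_rot: [0.813, -3.034, 0.0]
force: [0.4, 0.5, -2.1]
grip_width: 0.273
finger_force: 39.4
```

Request:
carry_out:
  plan:
    - [0,0,0,-2,0]
    - [0,0,0,-4,0]
    - [0,0,0,-6,0]
    - [0,0,0,-8,0]
    - [0,0,0,-8,0]

```text
clock: 14.05
tcp_pos: [0.5857, 0.2695, 0.1669]
ee_rot: [0.813, -3.033, -0.001]
force: [-2.7, 1.3, -1.2]
grip_width: 0.273
finger_force: 39.4
```

Request:
carry_out:
  plan:
    - [0,0,0,-3,0]
    - [0,0,0,-6,0]
    - [0,0,0,-9,0]
    - [0,0,0,-11,0]
    - [0,0,0,-11,0]

```text
clock: 14.68
tcp_pos: [0.5859, 0.2696, 0.157]
ee_rot: [0.813, -3.034, -0.001]
force: [-5.6, 0.1, 4.5]
grip_width: 0.277
finger_force: 39.4
```

Request:
carry_out:
  plan:
    - [0,0,0,-2,0]
    - [0,0,0,-4,0]
    - [0,0,0,-5,0]
    - [0,0,0,-5,0]
    - [0,0,0,-5,0]

```text
clock: 15.3
tcp_pos: [0.586, 0.2696, 0.1527]
ee_rot: [0.814, -3.034, -0.001]
force: [-6.5, 0.0, 7.9]
grip_width: 0.272
finger_force: 39.5
```

In the slots, with spring force rising as expected. I'll ease x back, press a little further and turn clockwise.

Request:
carry_out:
  plan:
    - [0,-1,0,-1,0]
    - [0,-1,0,-1.5,-8]
    - [0,-1,0,-1.5,-16]
    - [0,-1,0,-1.5,-24]
    - [0,-1,0,-1.5,-32]

```text
clock: 15.92
tcp_pos: [0.5862, 0.2692, 0.1514]
ee_rot: [0.062, 3.139, 0.001]
force: [-3.9, 0.0, 6.8]
grip_width: 0.273
finger_force: 39.5
```

Request:
carry_out:
  plan:
    - [0,0,0,0,-8]
    - [0,0,0,0,-16]
    - [0,0,0,0,-24]
    - [0,0,0,0,-32]
    - [0,0,0,0,-36]

```text
clock: 16.55
tcp_pos: [0.5863, 0.2686, 0.1513]
ee_rot: [1.027, 2.967, 0.001]
force: [-4.0, -1.0, 7.0]
grip_width: 0.272
finger_force: 39.6
```

```bash
python3 - <<'E'
from h import *
s=env.state();t,_=cv2.Rodrigues(s["ee_rot"]);print(s["clock"],s["tcp_pos"],np.degrees(np.arctan2(t[1,1],t[0,1])),s["force"],s["wrist_torque"],s["finger_force"])
E
```

```text
16.55 [0.58632406 0.26857043 0.15131361] 51.81606828085205 [-3.95623639 -0.97441201  7.02247687] [-0.2008869   0.8928674   0.01230132] 39.55217644572258
```

Request:
carry_out:
  plan:
    - [0,0,0,0,-3]
    - [0,0,0,-0.5,-6]
    - [0,0,0,-1,-8]
    - [0,0,0,-1,-8]
    - [0,0,0,-1,-8]

```text
clock: 17.18
tcp_pos: [0.5862, 0.268, 0.1511]
ee_rot: [1.228, 2.89, 0.0]
force: [-4.7, -1.6, 10.6]
grip_width: 0.272
finger_force: 39.6
```

```bash
python3 - <<'E'
from h import *
s=env.state();t,_=cv2.Rodrigues(s["ee_rot"]);print(s["clock"],s["tcp_pos"],np.degrees(np.arctan2(t[1,1],t[0,1])),s["force"],s["wrist_torque"],s["finger_force"])
E
```

```text
17.175 [0.58620762 0.26803322 0.15113347] 43.97387591673778 [-4.71556388 -1.62432075 10.58347691] [-0.64856756  1.4235675   0.14224546] 39.63885974138975
```

Request:
carry_out:
  plan:
    - [0,0,0,0,-1]
    - [0,0,0,-0.5,-2]
    - [0,0,0,-1,-3]
    - [0,0,0,-1,-3]
    - [0,0,0,-1,-3]

```text
clock: 17.8
tcp_pos: [0.5861, 0.2678, 0.151]
ee_rot: [1.302, 2.857, -0.0]
force: [-6.8, -3.1, 14.9]
grip_width: 0.271
finger_force: 39.9
```

```bash
python3 - <<'E'
from h import *
s=env.state();t,_=cv2.Rodrigues(s["ee_rot"]);print(s["clock"],s["tcp_pos"],np.degrees(np.arctan2(t[1,1],t[0,1])),s["force"],s["wrist_torque"],s["finger_force"])
im=eyes.capture("wrist");cv2.imwrite("pics/w4.png",im[:,:,::-1])
E
```

```text
17.8 [0.58612728 0.26775786 0.15098467] 41.01526557326903 [-6.83474444 -3.11097597 14.92601787] [-1.03946549  1.91814296  0.38476315] 39.8696949519217
```

View pics/w4.png

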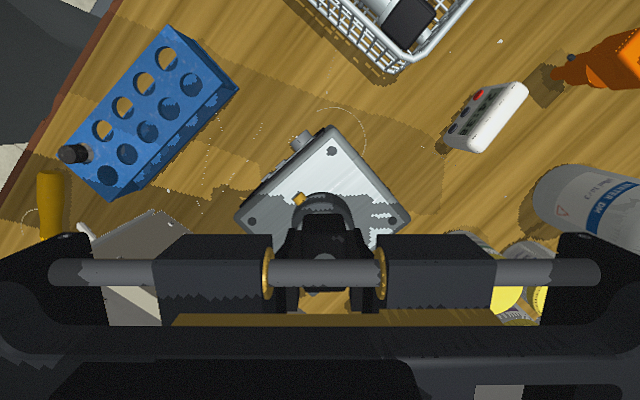

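The wrist view shows the spare seated and gripped at (325,240). The dud is in the basket at (405,20), and the vial, driver and timer haven't moved. Force has risen to 15 N with no further travel, so it is fully down, and the rising torque shows it is at the stop. Handing in.

```bash
python3 -c "
from rig import env
print(env.close_job())"
```

```text
the job is handed in; nothing more can be done
None
```

Job handed in at 17.8 s on the robot's clock (no verdict was returned): the faulty probe is in the basket, and the spare is in the collar, pressed fully down, turned clockwise to the stop and still gripped at about 40 N for the locking screw.

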